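# Fetch the biscuit box from behind the condiments

### The arm

A 6-joint arm with a two-finger parallel gripper is mounted at the origin on a cart in front of the work surface, level with it; the furniture and walls round the work are solid. World frame = base frame: x ahead of the robot, y to its left, z up, the work surface at z = 0. Lengths are in mm, angles in degrees, forces in N, time in s.
With the tool pointing down it reaches from about 350 to 850 mm from the base axis. Payload 8.1 kg.
Tool frame: the origin (TCP) lies between the finger pads; the fingertips stand ahead of it and the grasp point (between the pads) lies 2 mm behind it (nose_length is the z of the fingertips in the tool frame, in mm); z points along the fingers, y is the direction in which the jaws open and shut (so a half turn about z gives the same grasp; the last joint's range is limited). The gripper opens to 85 mm and grips with 20 to 120 N. Pads are 22 mm wide; open, the fingers measure 114 mm over their backs; the gripper's body (76 mm by 85 mm) begins 54 mm behind the grasp point. The pads swing forward as they close: fully open they stand 13 mm farther back than shut.
Start: joints at [-81.211, 7.471, 85.268, -0, 87.261, -4.893], TCP at [141.942, -582.973, 248.292] pointing down, gripper open.
Joint ranges: [-169.43, 169.43], [-51.17, 129.36], [1.28, 143.12], [-76.62, 256.62], [0, 156.53], [-152.29, 152.29]. Speed limits (degrees/s): [136.94, 136.94, 159.86, 180, 180, 180].

### API

Orientations are given as [roll, pitch, yaw] about the fixed x, y, z axes, in that order (R = Rz(yaw) Ry(pitch) Rx(roll)).
In Python, from bench import * gives the robot as it stands.
- The arm moves only by the tool jog_arm, never from a script. Its argument "plan" is a list of rows, each a list of 3 entries, a list of its own where there are three numbers: the turn, a rotation vector about the tool's x, y, z in degrees, then the shift along the tool's x, y, z in m, then the gripper's target within -1 to 1 (fully open at 1, half-way at 0, shut at -1). A call has 1 to 12 rows; each row is the pose to reach, as a shift and turn from the pose commanded when the call began, along the tool's axes at that moment; what a row does not reach only later rows make up. A row lasts 1/8 s, in which the tool goes at most 62.5 mm and 10.7 degrees, less where a joint would pass 70% of its speed; a pose out of reach is approached as far as the arm can. A call with a gripper value outside its range is refused whole. The fingers move at their own pace and stop on an object; "force" is the grip in N (left out, the last holds). Time passes only in rows, so rows that repeat a pose let the fingers close. It gives the time, the measured TCP pose, the force and the opening at its end, in the units of the state.
- sense(): the state, without advancing time (a new reading comes with each control period).
- snapshot(name): name is "side" or "top" or "wrist"; returns (picture, depth): 420x560x3 uint8, blue, green, red; 420x560 float32, mm along the optical axis (not along the pixel's ray), 0 where there is no reading.
- camera_info(name): a dict with "fov_y" (degrees; the focal length in pixels is half the picture's height over the tangent of half this angle, whatever the lens; pixels are square), "cx", "cy" (the principal point, pixels), "origin" and "orientation" of the camera in the world. Camera axes: x right, y down, z forward; pixel columns grow to the right and rows downward; lengths in mm; the calibration is good to about 2 mm. A picture is of the moment at which its call begins: read the wrist's pose just before it. camera_info takes no time and is no camera call; for the wrist camera it gives the pose at the moment of the call.
- hand_in(): hands the job in, once; it reports no verdict.
The state is a dict: "time": time; "joint_pos": joint angles; "qd": joint speeds; "joint_efforts": joint torques, N m; "tool_pos": TCP position; "tcp_rot": TCP orientation; "ft_force": force on the tool from outside, world axes, zero at the start; "wrist_torque": the same for the moment, N m; "finger_gap": finger opening in mm.
Only numpy, scipy, OpenCV 4.12 (cv2) and the standard library are available. Lean on these libraries where they do the work, as an engineer would, in place of code of your own. Each camera call takes 0.05 s, during which the arm holds its last target.

### The job

First move the pepper mill, the spice jar and the egg timer off the condiment tray and stand them on the cork mat, leaving the biscuit box where it is. With all three on the mat, lift out the biscuit box and set it upright in the middle of the dark wooden serving board, lengthwise along the board. Then put the mill, the spice jar and the timer back on the tray, each on the same round pad it came from; keep these four things upright all the time and leave the flat tin and the red-lidded storage jar nearby alone.

Things in the scene. Friction and masses are not known exactly. Their poses are not given: they have to be found in the camera images.
- mill: brown wooden pepper mill, loose, upright, round: 58 mm across at the foot, 165 mm tall; its round head, 48 mm across, spans heights 120 to 154 mm with a small 12 mm knob above; does not turn. About 0.18 kg. Origin: centre of its underside, z up.
- spice_jar: clear glass spice jar with a red-orange cap, loose, upright, round: 42 mm across, 106 mm tall, the cap 45 mm across from height 85 mm up. About 0.11 kg. Origin: centre of its underside, z up.
- timer: egg timer, loose, round: off-white foot and orange domed top, 58 mm across, 57 mm tall (the foot ends at 24 mm; the dial does not turn). About 0.12 kg. Origin: centre of its underside, z up.
- biscuit_box: red cardboard biscuit box, closed, rigid and loose, standing on its long narrow side: 53 mm (its x) by 169 mm (its y) by 80 mm tall. About 0.16 kg. It stands on the tray behind the three round things with a gap of about 15 to 25 mm to them. Origin: centre of its underside, z up.
- tray: pale wooden tray, fixed: 180 mm (its x) by 240 mm (its y), surface 10 mm above the worktop, edged by a lip 6 mm wide and 6 mm high. Three flush dark round pads, 62 mm across, in front at x = -50, y = -85, 0, +85 mm hold mill, jar and timer at the start, in any order; the box starts on a flush long pad behind, at x = +36 mm. Origin: centre of the underside, z up, x away from the robot.
- mat: square cork mat, fixed: 180 x 180 mm, 5 mm thick. The side area for the cleared things. Origin: centre of its underside, z up.
- serving_board: dark wooden serving board, fixed: 200 mm (its x) by 90 mm (its y), 12 mm thick. Origin: centre of its underside, z up.
- flat_tin: low closed food tin, 86 mm across, 40 mm tall, a bystander at the right of the work, not to be disturbed. Origin: centre of its underside.
- jar: storage jar with a red lid and pale yellow contents, 70 mm across, 101 mm tall, a bystander behind the work, not to be disturbed. Origin: centre of its underside.

How it is judged (in metres and radians):
On the way, in this order (a step that is already met when the one before it is completed fails the run):
1. the mill, the spice jar and the egg timer all stand released on the cork mat while the biscuit box is still in its place on the tray (linear speed of each of mill, spice_jar, timer below 0.03 m/s and contact force between each of mill, spice_jar, timer and the fingers below 0.2 N and angle between each of mill, spice_jar, timer's own z axis and vertical below 0.12 rad and x of mill in the frame of mat between -0.09 and 0.09 m and y of mill in the frame of mat between -0.09 and 0.09 m and z of mill in the frame of mat between 0.001 and 0.012 m and x of spice_jar in the frame of mat between -0.09 and 0.09 m and y of spice_jar in the frame of mat between -0.09 and 0.09 m and z of spice_jar in the frame of mat between 0.001 and 0.012 m and x of timer in the frame of mat between -0.09 and 0.09 m and y of timer in the frame of mat between -0.09 and 0.09 m and z of timer in the frame of mat between 0.001 and 0.012 m and distance of biscuit_box from where it was at the start of the episode below 0.025 m), for 0.2 s.
2. the biscuit box stands released in the middle of the serving board, along it, while the other three still stand on the mat (linear speed of each of mill, spice_jar, timer, biscuit_box below 0.03 m/s and contact force between each of mill, spice_jar, timer, biscuit_box and the fingers below 0.2 N and angle between each of mill, spice_jar, timer, biscuit_box's own z axis and vertical below 0.12 rad and x of mill in the frame of mat between -0.09 and 0.09 m and y of mill in the frame of mat between -0.09 and 0.09 m and z of mill in the frame of mat between 0.001 and 0.012 m and x of spice_jar in the frame of mat between -0.09 and 0.09 m and y of spice_jar in the frame of mat between -0.09 and 0.09 m and z of spice_jar in the frame of mat between 0.001 and 0.012 m and x of timer in the frame of mat between -0.09 and 0.09 m and y of timer in the frame of mat between -0.09 and 0.09 m and z of timer in the frame of mat between 0.001 and 0.012 m and horizontal distance between biscuit_box and serving_board below 0.015 m and angle between the y axis of biscuit_box and the x axis of serving_board, either way round below 0.2 rad and z of biscuit_box in the frame of serving_board between 0.007 and 0.018 m), for 0.2 s.
At the end, for the whole second after the job is handed in: Biscuit box upright on the serving board, centres within 15 mm, long sides within 0.2 rad; mill, spice jar and egg timer each upright on the tray within 15 mm of where it stood at the start; all released and at rest (linear speed of each of biscuit_box, mill, spice_jar, timer below 0.03 m/s and contact force between each of biscuit_box, mill, spice_jar, timer and the fingers below 0.2 N and angle between each of biscuit_box, mill, spice_jar, timer's own z axis and vertical below 0.12 rad and horizontal distance between biscuit_box and serving_board below 0.015 m and angle between the y axis of biscuit_box and the x axis of serving_board, either way round below 0.2 rad and z of biscuit_box in the frame of serving_board between 0.007 and 0.018 m and distance of each of mill, spice_jar, timer from where it was at the start of the episode below 0.015 m); the robot touches nothing.
It fails at once if the flat tin or the storage jar is moved more than 20 mm (distance of any of flat_tin, jar from where it was at the start of the episode above 0.02 m).
It fails at once if the mill, spice jar, timer or biscuit box is tipped by more than about 35 degrees (angle between any of mill, spice_jar, timer, biscuit_box's own z axis and vertical above 0.6 rad).
It also fails if it takes over 134 s, if anything falls off the work surface, if the arm or the gripper's body presses on something with over 40 N, if the wrist force passes 120 N, or if a joint passes its speed limit or range.

## Working session

There is one attempt and no reset: what is moved stays moved. The work goes in short steps, Python scripts to look and compute and a tool call to move; the robot and the scene stay as the last step left them, time stands still between calls to the robot, and variables do not carry over. Pictures are saved under pics/ and viewed, and the job is handed in when it is done.

Besides the shell and the picture viewer there is one more tool, called after "Request:" as name([rows], argument=value, ...), one row to a line, values as JSON. jog_arm: Moves the arm, as the interface text tells. Its arguments: {"type":"object","properties":{"plan":{"type":"array","items":{"type":"array"}},"force":{"type":"number"}},"required":["plan"]}

```bash
ls; mkdir -p pics
python3 - <<'E'
from bench import *
import cv2
print(sense())
for n in("side","top","wrist"):
    print(n,camera_info(n))
for n in("side","top"):
    p,d=snapshot(n); cv2.imwrite(f"pics/{n}0.png",p)
    import numpy as np; np.save(f"pics/{n}0d.npy",d)
E
```

```text
pics
{'time': 0.0, 'joint_pos': array([-8.12117927e+01,  7.51568834e+00,  8.53308634e+01,  1.38700626e-04,
        8.72620830e+01, -4.89097865e+00]), 'qd': array([ 0.02048969, -0.07090437, -0.00522494,  0.0169986 ,  0.02627314,
        0.07437005]), 'joint_efforts': array([ 1.14193619e-03, -5.69389057e+01, -5.00553489e+01, -1.44484789e-04,
        1.45287858e-02,  5.62264927e-05]), 'tool_pos': array([ 141.85301872, -582.44131119,  247.22318137]), 'tcp_rot': array([-1.79891773e+02, -9.40022070e-03,  1.36791703e+01]), 'ft_force': array([-0.34276417, -0.07493914,  0.75147082]), 'wrist_torque': array([-0.02134563, -0.05386177, -0.07713047]), 'finger_gap': 85.38979759024502}
side {'fov_y': 55.681380583455805, 'cx': 282.0566414549971, 'cy': 212.15628615705586, 'origin': array([305.91903168, 807.87039279, 756.86042403]), 'orientation': array([-125.05898395,   -1.09280894, -162.86924029])}
top {'fov_y': 53.515983554404556, 'cx': 275.82130385319675, 'cy': 210.36281616067473, 'origin': array([ 503.96374185, -179.37691839, 1121.5027232 ]), 'orientation': array([-174.18401064,    0.96211025,  -91.02256405])}
wrist {'fov_y': 67.690685214279, 'cx': 284.1960893110583, 'cy': 212.2825049073357, 'origin': array([ 216.23655568, -564.63873119,  373.37914085]), 'orientation': array([ 1.62074546e+02,  6.26865784e-02, -7.63458843e+01])}
```

View pics/side0.png

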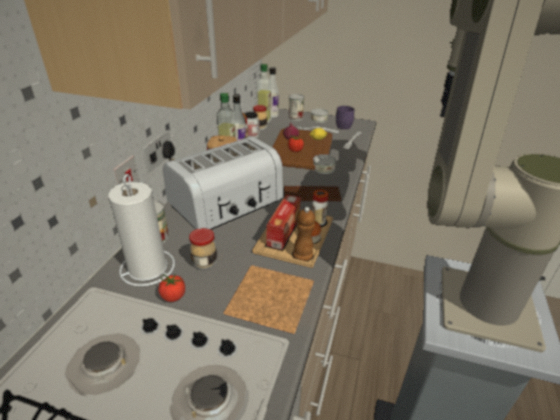

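View pics/top0.png

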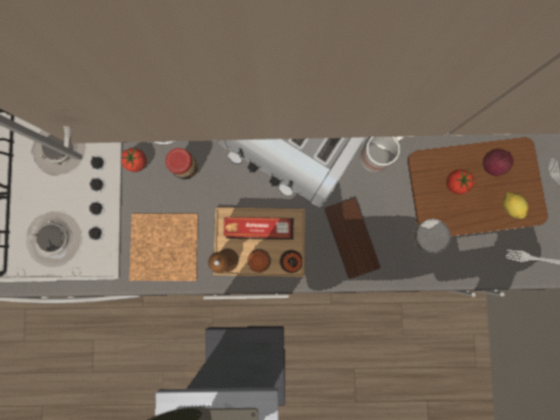

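```bash
cat > h.py <<'E'
from bench import *
import numpy as np, cv2
from scipy.spatial.transform import Rotation as R
def cam(n):
    c=camera_info(n); f=210/np.tan(np.radians(c["fov_y"]/2))
    return f,c["cx"],c["cy"],np.array(c["origin"]),R.from_euler("xyz",c["orientation"],degrees=True).as_matrix()
def ray(c,u,v):
    f,cx,cy,o,M=c
    u=np.asarray(u,float);v=np.asarray(v,float)
    return np.stack([(u-cx)/f,(v-cy)/f,np.ones_like(u)],-1)@M.T
def onplane(c,u,v,z):
    r=ray(c,u,v); t=(z-c[3][2])/r[...,2]; return c[3]+r*t[...,None]
def cloud(c,d):
    v,u=np.mgrid[0:420,0:560]; return c[3]+ray(c,u,v)*d[...,None]
def proj(c,P):
    f,cx,cy,o,M=c; q=(np.asarray(P,float)-o)@M; return q[...,:2]/q[...,2:]*f+[cx,cy]
E
python3 - <<'E'
from h import *
d=np.load("pics/top0d.npy"); c=cam("top"); P=cloud(c,d)
for (u,v) in [(200,180),(165,245),(310,250),(280,240),(352,238),(260,228),(219,262),(260,260),(292,262),(181,162),(432,236),(320,195),(300,180),(250,145),(100,100),(300,100),(400,60)]:
    print((u,v),P[v,u].round(0))
p=cv2.imread("pics/top0.png"); cv2.imwrite("pics/top0z.png",cv2.resize(p[140:300,110:400],(0,0),fx=2.7,fy=2.7,interpolation=cv2.INTER_CUBIC))
d=np.load("pics/side0d.npy"); c=cam("side"); P=cloud(c,d)
for (u,v) in [(180,95),(130,90),(320,10),(220,98),(225,180),(270,150),(140,190),(203,240),(283,220),(306,215),(320,200)]:
    print((u,v),P[v,u].round(0))
p=cv2.imread("pics/side0.png"); cv2.imwrite("pics/side0z.png",cv2.resize(p[140:340,150:390],(0,0),fx=3,fy=3,interpolation=cv2.INTER_CUBIC))
E
```

```text
(200, 180) [706.  44.  -1.]
(165, 245) [530. 136.   6.]
(310, 250) [ 510. -252.   -0.]
(280, 240) [ 538. -172.   11.]
(352, 238) [ 540. -364.   11.]
(260, 228) [ 566. -124.   91.]
(219, 262) [486. -33. 164.]
(260, 260) [ 487. -121.   66.]
(292, 262) [ 482. -201.  115.]
(181, 162) [735.  71. 101.]
(432, 236) [ 540. -567.   34.]
(320, 195) [ 638. -269.  149.]
(300, 180) [ 673. -223.  158.]
(250, 145) [ 757. -107.  167.]
(100, 100) [683.  28. 659.]
(300, 100) [ 683. -203.  645.]
(400, 60) [ 683. -293.  743.]
(180, 95) [700. 160. 505.]
(130, 90) [808. 161. 503.]
(320, 10) [ 683. -955.  504.]
(220, 98) [ 940. -505.  255.]
(225, 180) [ 753. -112.  160.]
(270, 150) [ 675. -293.  186.]
(140, 190) [863. 128. 244.]
(203, 240) [728.  94.  99.]
(283, 220) [559. -67.  91.]
(306, 215) [483. -14. 162.]
(320, 200) [ 478. -178.  107.]
```

View pics/top0z.png

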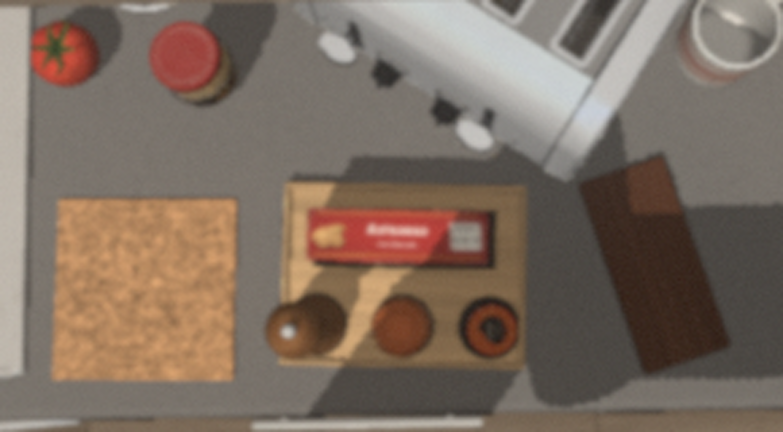

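View pics/side0z.png

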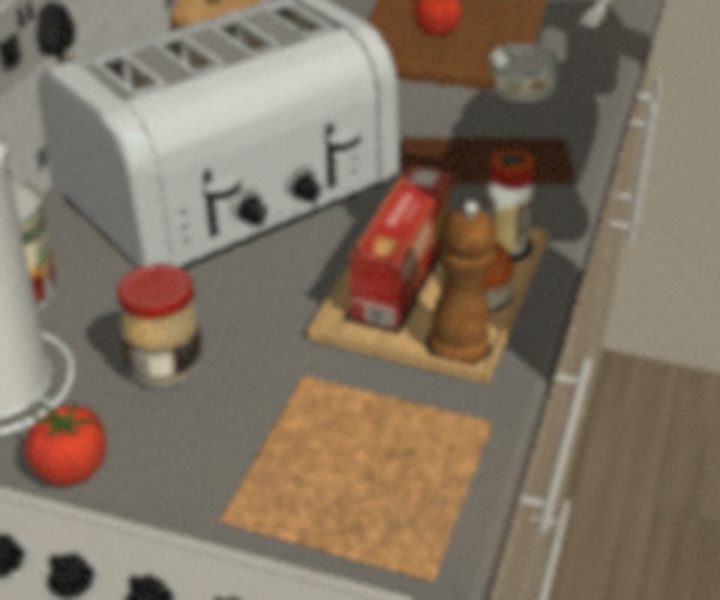

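Run:
```python
from h import *
d=np.load("pics/top0d.npy"); c=cam("top"); P=cloud(c,d); p=cv2.imread("pics/top0.png")
hsv=cv2.cvtColor(p,cv2.COLOR_BGR2HSV)
v,u=np.mgrid[0:420,0:560]
def rect(name,m,z):
    m=cv2.morphologyEx(m.astype(np.uint8),cv2.MORPH_OPEN,np.ones((3,3),np.uint8))
    n,l,s,_=cv2.connectedComponentsWithStats(m); k=1+np.argmax(s[1:,4]); vv,uu=np.nonzero(l==k)
    q=onplane(c,uu,vv,z)[:,:2].astype(np.float32); print(name,s[k],cv2.minAreaRect(q))
H,S,V=[hsv[...,i].astype(int) for i in range(3)]
for pt in [(165,245),(345,250),(365,260),(350,215),(250,246),(225,215),(310,250),(260,215)]: print(pt,hsv[pt[1],pt[0]],P[pt[1],pt[0],2].round(1))
box=lambda a,b,x,y:(u>a)&(u<b)&(v>x)&(v<y)
rect("mat",box(122,207,200,290)&(S>90),5)
rect("board",box(320,390,190,285)&(S>90)&(P[...,2]<25),12)
tr=box(207,312,200,285)&(S>60)
rect("tray",tr,10)
red=box(215,300,210,245)&((H<6)|(H>173))&(S>130)&(P[...,2]>70)
rect("box",red,90)
rect("boxd",box(215,300,210,245)&(P[...,2]>80),90)
for n,b,z0,zc in(("mill",(200,245,245,280),120,137),("timer",(246,275,245,280),40,45),("jar",(276,310,245,280),95,116)):
    m=box(*b)&(P[...,2]>z0); q=P[m]; print(n,m.sum(),q.max(0),q.mean(0), cv2.minEnclosingCircle(q[:,:2].astype(np.float32)))
for n,b,z0 in (("storage",(165,197,145,180),90),("tin",(410,455,215,260),25)):
    q=P[box(*b)&(P[...,2]>z0)]; print(n,cv2.minEnclosingCircle(q[:,:2].astype(np.float32)))
q=P[box(200,400,110,210)&(P[...,2]>20)&(P[...,2]<300)]; 
for y in range(-420,0,30):
    s=q[(q[:,1]>y)&(q[:,1]<y+30)]; 
    if len(s): print(y,s[:,0].min(),s[:,2].max())
```

```text
(165, 245) [ 14 123 193] 6.2
(345, 250) [ 12 130  55] 14.9
(365, 260) [ 10 121  55] 11.8
(350, 215) [ 10 127  86] 10.9
(250, 246) [ 16 109 208] 10.5
(225, 215) [ 16 108 181] 9.5
(310, 250) [15 33 77] -0.3
(260, 215) [ 16 106 123] 16.3
mat [ 129  213   69   68 4494] ((527.070068359375, 140.65765380859375), (179.82188415527344, 179.38766479492188), 88.88560485839844)
board [ 326  199   53   78 2337] ((541.391845703125, -363.09814453125), (194.9662322998047, 85.70588684082031), 17.27947235107422)
tray [ 208  207   98   70 6208] ((535.690673828125, -110.2620849609375), (256.2063293457031, 183.56614685058594), 87.64678192138672)
box [225 219  53  19 511] ((566.61328125, -101.32270050048828), (129.48219299316406, 44.6968994140625), 88.8995590209961)
boxd [ 223  217   68   21 1340] ((569.1390991210938, -114.89641571044922), (166.64987182617188, 49.532958984375), 87.47550964355469)
mill 380 [ 508.60254383   -4.37838636 1121.5027232 ] [486.02829044 -33.79270832 179.98204195] ((490.203369140625, -91.87765502929688), 88.57476043701172)
timer 389 [ 512.37810077  -86.78056016 1121.5027232 ] [ 485
[... 272 characters left out ...]
3.7960205078125, -38.77897644042969), 191.3746337890625)
tin ((525.6863403320312, -403.42462158203125), 225.09841918945312)
-420 719.563899221967 104.65730788043243
-390 745.0146473260319 190.39630852863513
-360 703.5545343694132 192.5074900389426
-330 657.6681971511837 194.6640071960244
-300 624.376979028953 195.7634529511871
-270 627.9463305471041 194.1085993186755
-240 649.3455041101439 194.5596237594624
-210 641.1942511568968 194.63536856726432
-180 648.6832264015884 188.83406503723893
-150 620.6697871026448 186.49628263890145
-120 712.1464301908475 180.57485451400464
-90 724.0853702636668 164.67768261621427
-60 728.9021603165795 137.38594828542966
-30 625.5396092815447 83.31312127979004
```

Run:
```python
import bench; print([n for n in dir(bench) if not n.startswith('__')])
from h import *
d=np.load("pics/top0d.npy"); c=cam("top"); P=cloud(c,d); p=cv2.imread("pics/top0.png")
v,u=np.mgrid[0:420,0:560]
box=lambda a,b,x,y:(u>a)&(u<b)&(v>x)&(v<y)&(d>0)
def fit(n,b,lo,hi,ctr):
    m=box(*b)&(P[...,2]>lo)&(P[...,2]<hi); q=P[m]
    k=np.hypot(*(q[:,:2]-ctr).T)<45; q=q[k]
    print(n,len(q),"mean",q.mean(0).round(1),"mid",((np.percentile(q,2,axis=0)+np.percentile(q,98,axis=0))/2).round(1),"ext",np.ptp(q,axis=0).round(0))
fit("mill",(200,245,245,285),125,175,(486,-28))
fit("millknob",(200,245,245,285),156,175,(486,-28))
fit("timer",(240,280,245,285),40,80,(485,-112))
fit("jar",(276,310,245,285),95,130,(481,-198))
fit("storage",(155,205,140,185),90,110,(735,71))
fit("tin",(405,465,205,265),28,50,(540,-567))
d2=np.load("pics/side0d.npy"); c2=cam("side"); P=cloud(c2,d2);d=d2
fit("mill",(270,340,180,280),125,180,(486,-28))
fit("millknob",(270,340,180,280),157,180,(486,-28))
fit("timer",(270,340,180,280),40,80,(485,-112))
fit("jar",(290,350,150,280),112,130,(481,-198))
```

```text
['PlanningError', 'camera_info', 'hand_in', 'nose_length', 'sense', 'snapshot']
mill 364 mean [485.7 -30.2 157.1] mid [485.4 -28.7 150.6] ext [46. 47. 49.]
millknob 220 mean [485.1 -28.9 162. ] mid [485.5 -28.4 165.2] ext [41. 40. 19.]
timer 386 mean [ 485.2 -114.7   59.7] mid [ 484.5 -114.3   56.8] ext [54. 54. 31.]
jar 274 mean [ 481.7 -199.7  115.8] mid [ 481.6 -199.6  111.7] ext [44. 42. 23.]
storage 557 mean [738.2  78.7 100.5] mid [738.3  79.   99.2] ext [65. 66. 17.]
tin 909 mean [ 541.3 -567.2   36.6] mid [ 540.8 -567.1   36.5] ext [85. 88. 15.]
mill 307 mean [482.  -15.  149.2] mid [484.1 -17.6 149.4] ext [48. 38. 51.]
millknob 99 mean [483.4 -21.7 162.8] mid [484.  -21.8 166. ] ext [33. 33. 19.]
timer 95 mean [ 468.  -105.1   54.1] mid [ 467.3 -109.3   53.8] ext [22. 50. 28.]
jar 100 mean [ 481.3 -198.   115.7] mid [ 481.2 -198.9  115.9] ext [42. 46.  7.]
```

```bash
cat >> h.py <<'E'
def goto(frm,to):
    # frm,to: x,y,z,psi
    p=np.radians(frm[3]); D=np.array(to[:3])-np.array(frm[:3])
    X=np.array([np.cos(p),np.sin(p),0]);Y=np.array([np.sin(p),-np.cos(p),0]);Z=np.array([0,0,-1.])
    print("turn z",round(frm[3]-to[3],2),"shift m",[round(float(D@a)/1000,4) for a in(X,Y,Z)],"rows",round(np.linalg.norm(D)/62.5,1))
E
python3 - <<'E'
from h import *
print(nose_length() if callable(nose_length) else nose_length)
goto((141.94,-582.97,248.29,13.68),(485,-28.5,260,-2))
E
```

```text
17.0
turn z 15.68 shift m [0.4645, -0.4576, -0.0117] rows 10.4
```

Request:
jog_arm([
  [[0,0,15.7],[0.4645,-0.4576,-0.012],1],
  [[0,0,15.7],[0.4645,-0.4576,-0.012],1],
  [[0,0,15.7],[0.4645,-0.4576,-0.012],1],
  [[0,0,15.7],[0.4645,-0.4576,-0.012],1],
  [[0,0,15.7],[0.4645,-0.4576,-0.012],1],
  [[0,0,15.7],[0.4645,-0.4576,-0.012],1],
  [[0,0,15.7],[0.4645,-0.4576,-0.012],1],
  [[0,0,15.7],[0.4645,-0.4576,-0.012],1],
  [[0,0,15.7],[0.4645,-0.4576,-0.012],1],
  [[0,0,15.7],[0.4645,-0.4576,-0.012],1],
  [[0,0,15.7],[0.4645,-0.4576,-0.012],1],
  [[0,0,15.7],[0.4645,-0.4576,-0.012],1],
], force=40)

```text
time: 1.6
tool_pos: [485.3, -26.7, 259.7]
tcp_rot: [-180.0, 0.1, -1.8]
ft_force: [-0.3, -0.5, 0.2]
finger_gap: 85.1
```

Run:
```python
from h import *
s=sense(); print(s["tool_pos"],s["tcp_rot"])
c=cam("wrist"); p,d=snapshot("wrist"); cv2.imwrite("pics/w1.png",p)
P=cloud(c,d); v,u=np.mgrid[0:420,0:560]
for n,lo,hi,ctr in(("mill",125,180,(485,-28)),("timer",40,80,(485,-114)),("jar",95,130,(481,-199))):
    m=(d>0)&(P[...,2]>lo)&(P[...,2]<hi)&(np.hypot(P[...,0]-ctr[0],P[...,1]-ctr[1])<40); q=P[m]
    print(n,len(q)); 
    if len(q): print(((q.max(0)+q.min(0))/2).round(1),np.ptp(q,axis=0).round(0))
```

```text
[485.29694231 -26.67550877 259.69793805] [-1.79978051e+02  6.62571841e-02 -1.82271742e+00]
mill 3064
[483.9 -30.  151. ] [48. 49. 52.]
timer 2096
[ 483.5 -116.3   54.6] [56. 56. 29.]
jar 2400
[ 480.3 -201.8  107.6] [44. 45. 24.]
```

View pics/w1.png

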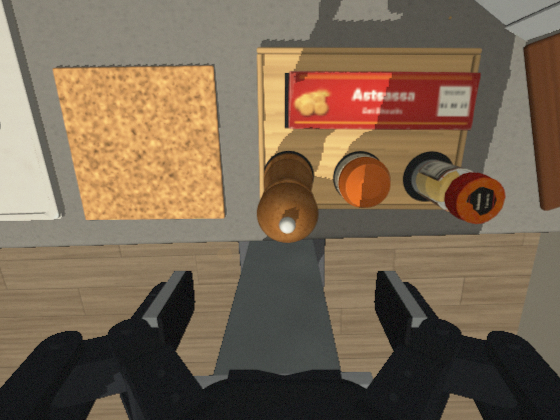

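Request:
jog_arm([
  [[0,0,0],[0,0,0.05],1],
  [[0,0,0],[0,0,0.09],1],
  [[0,0,0],[0,0,0.115],1],
  [[0,0,0],[0,0,0.115],1],
])

```text
time: 2.15
tool_pos: [482.7, -29.4, 142.9]
tcp_rot: [-180.0, 0.3, -2.1]
ft_force: [-0.0, -0.3, 0.6]
finger_gap: 84.9
```

Close on the mill.

Request:
jog_arm([
  [[0,0,0],[0,0,0],-1],
  [[0,0,0],[0,0,0],-1],
  [[0,0,0],[0,0,0],-1],
  [[0,0,0],[0,0,0],-1],
  [[0,0,0],[0,0,0],-1],
  [[0,0,0],[0,0,0],-1],
])

```text
time: 2.9
tool_pos: [486.5, -28.8, 147.6]
tcp_rot: [180.0, -0.2, -2.0]
ft_force: [-1.2, -1.2, 5.7]
finger_gap: 46.5
```

Run:
```python
from h import *
for i in range(3):
    s=sense(); print(s["tool_pos"],s["tcp_rot"],s["joint_pos"])
goto((485,-28.5,145,-2),(478,192,145,-2))
```

```text
[486.48637898 -28.79203531 147.56918123] [179.96049772  -0.21613056  -2.01007142] [-9.40954462e+00 -6.25497379e+00  1.09815093e+02 -1.16747001e-02
  7.62204635e+01  8.26033604e+01]
[486.48637898 -28.79203531 147.56918123] [179.96049772  -0.21613056  -2.01007142] [-9.40954462e+00 -6.25497379e+00  1.09815093e+02 -1.16747001e-02
  7.62204635e+01  8.26033604e+01]
[486.48637898 -28.79203531 147.56918123] [179.96049772  -0.21613056  -2.01007142] [-9.40954462e+00 -6.25497379e+00  1.09815093e+02 -1.16747001e-02
  7.62204635e+01  8.26033604e+01]
turn z 0 shift m [-0.0147, -0.2201, 0.0] rows 3.5
```

Request:
jog_arm([
  [[0,0,0],[0,0,-0.03],-1],
  [[0,0,0],[0,0,-0.06],-1],
  [[0,0,0],[0,0,-0.06],-1],
])

```text
time: 3.28
tool_pos: [487.0, -28.8, 208.6]
tcp_rot: [180.0, -0.3, -2.0]
ft_force: [0.0, -0.9, -2.2]
finger_gap: 46.3
```

Request:
jog_arm([
  [[0,0,0],[-0.003,-0.04,0],-1],
  [[0,0,0],[-0.007,-0.09,0],-1],
  [[0,0,0],[-0.01,-0.14,0],-1],
  [[0,0,0],[-0.013,-0.19,0],-1],
  [[0,0,0],[-0.0147,-0.22,0],-1],
  [[0,0,0],[-0.0147,-0.22,0.01],-1],
  [[0,0,0],[-0.0147,-0.22,0.04],-1],
  [[0,0,0],[-0.0147,-0.22,0.055],-1],
  [[0,0,0],[-0.0147,-0.22,0.063],-1],
  [[0,0,0],[-0.0147,-0.22,0.063],-1],
  [[0,0,0],[-0.0147,-0.22,0.063],-1],
])

```text
time: 4.65
tool_pos: [478.4, 191.6, 142.7]
tcp_rot: [-180.0, -0.0, -2.1]
ft_force: [-0.6, -1.3, 0.8]
finger_gap: 46.5
```

Request:
jog_arm([
  [[0,0,0],[0,0,0.001],-1],
  [[0,0,0],[0,0,0.001],0],
  [[0,0,0],[0,0,0.001],0.3],
  [[0,0,0],[0,0,0.001],1],
  [[0,0,0],[0,0,0.001],1],
  [[0,0,0],[0,0,-0.03],1],
  [[0,0,0],[0,0,-0.08],1],
])

```text
time: 5.52
tool_pos: [476.5, 191.5, 220.9]
tcp_rot: [179.9, 0.3, -2.0]
ft_force: [0.2, 0.8, -0.1]
finger_gap: 85.4
```

Run:
```python
from h import *
s=sense(); print(s["time"],s["tool_pos"],s["tcp_rot"],s["finger_gap"])
# commanded now: 478,192,142+80+..: 
goto((478,192,222,-2),(481,-200.5,222,-2))
p,d=snapshot("side"); cv2.imwrite("pics/s2.png",p)
```

```text
5.525 [476.54208817 191.45512625 220.88427648] [179.91387756   0.26887971  -2.01763153] 85.42301654467396
turn z 0 shift m [0.0167, 0.3922, 0.0] rows 6.3
```

View pics/s2.png

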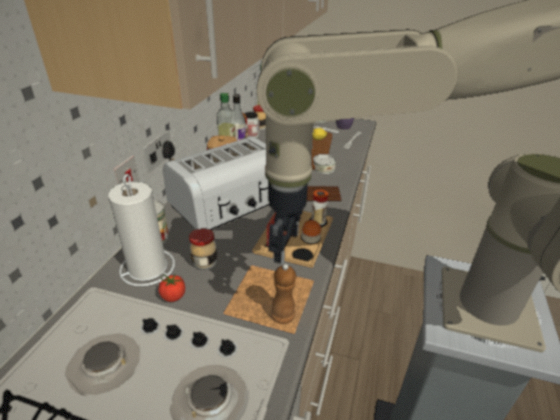

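Request:
jog_arm([
  [[0,0,0],[0.002,0.06,0],1],
  [[0,0,0],[0.005,0.12,0],1],
  [[0,0,0],[0.0075,0.18,0],1],
  [[0,0,0],[0.01,0.24,0],1],
  [[0,0,0],[0.0125,0.3,0],1],
  [[0,0,0],[0.015,0.36,0],1],
  [[0,0,0],[0.0167,0.3922,0],1],
  [[0,0,0],[0.0167,0.3922,0.02],1],
  [[0,0,0],[0.0167,0.3922,0.07],1],
  [[0,0,0],[0.0167,0.3922,0.11],1],
  [[0,0,0],[0.0167,0.3922,0.12],1],
  [[0,0,0],[0.0167,0.3922,0.12],1],
])

```text
time: 7.08
tool_pos: [480.8, -199.8, 102.0]
tcp_rot: [-180.0, 0.1, -2.0]
ft_force: [-0.4, -0.9, 0.9]
finger_gap: 85.0
```

Request:
jog_arm([
  [[0,0,0],[0,0,0],-1],
  [[0,0,0],[0,0,0],-1],
  [[0,0,0],[0,0,0],-1],
  [[0,0,0],[0,0,0],-1],
  [[0,0,0],[0,0,0],-1],
  [[0,0,0],[0,0,0],-1],
])

```text
time: 7.82
tool_pos: [482.1, -201.2, 104.1]
tcp_rot: [179.9, -0.2, -2.0]
ft_force: [-0.4, 0.5, 6.3]
finger_gap: 43.1
```

Run:
```python
from h import *
goto((481,-200.5,102,-2),(476,87,192,-2))
```

```text
turn z 0 shift m [-0.015, -0.2872, -0.09] rows 4.8
```

Request:
jog_arm([
  [[0,0,0],[0,0,-0.04],-1],
  [[0,0,0],[0,0,-0.09],-1],
  [[0,0,0],[-0.002,-0.04,-0.09],-1],
  [[0,0,0],[-0.005,-0.09,-0.09],-1],
  [[0,0,0],[-0.008,-0.14,-0.09],-1],
  [[0,0,0],[-0.01,-0.19,-0.09],-1],
  [[0,0,0],[-0.013,-0.24,-0.09],-1],
  [[0,0,0],[-0.015,-0.287,-0.09],-1],
  [[0,0,0],[-0.015,-0.287,-0.07],-1],
  [[0,0,0],[-0.015,-0.287,-0.03],-1],
  [[0,0,0],[-0.015,-0.287,-0.006],-1],
  [[0,0,0],[-0.015,-0.287,0.0],-1],
])

```text
time: 9.32
tool_pos: [474.5, 86.6, 100.5]
tcp_rot: [180.0, 0.2, -2.0]
ft_force: [0.1, -0.6, -1.0]
finger_gap: 43.2
```

Request:
jog_arm([
  [[0,0,0],[0,0,0.003],-1],
  [[0,0,0],[0,0,0.003],-1],
])

```text
time: 9.57
tool_pos: [476.9, 86.7, 100.4]
tcp_rot: [-180.0, -0.1, -2.0]
ft_force: [-0.8, -0.7, -1.0]
finger_gap: 43.2
```

Request:
jog_arm([
  [[0,0,0],[0,0,0.002],-1],
  [[0,0,0],[0,0,0.002],-1],
])

```text
time: 9.82
tool_pos: [477.5, 86.7, 99.1]
tcp_rot: [-180.0, -0.2, -2.0]
ft_force: [-1.5, -0.5, 5.2]
finger_gap: 43.3
```

Request:
jog_arm([
  [[0,0,0],[0,0,0],-0.1],
  [[0,0,0],[0,0,0],0.3],
  [[0,0,0],[0,0,0],0.7],
  [[0,0,0],[0,0,0],0.7],
  [[0,0,0],[0,0,-0.03],0.7],
  [[0,0,0],[0,0,-0.08],1],
  [[0,0,0],[0,0,-0.08],1],
])

```text
time: 10.7
tool_pos: [479.0, 86.9, 182.0]
tcp_rot: [-179.9, -0.5, -2.0]
ft_force: [0.2, -0.0, -0.4]
finger_gap: 85.4
```

Run:
```python
from h import *
s=sense(); print(s["time"],s["tool_pos"],s["tcp_rot"],s["finger_gap"])
goto((476,87,177,-2),(484,-115,32,-2))
p,d=snapshot("side"); cv2.imwrite("pics/s3.png",p[140:360,150:390])
c=cam("wrist");p,d=snapshot("wrist"); cv2.imwrite("pics/w3.png",p)
```

```text
10.7 [478.97644337  86.93980288 182.02578424] [-179.94846132   -0.46363961   -2.01594711] 85.41680419886093
turn z 0 shift m [0.015, 0.2016, 0.145] rows 4.0
```

View pics/s3.png

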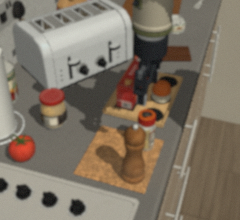

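View pics/w3.png

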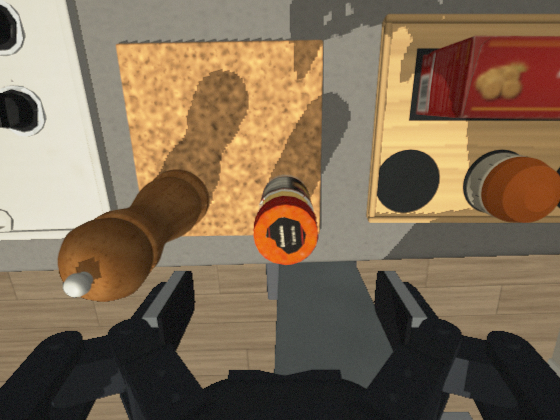

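Request:
jog_arm([
  [[0,0,0],[0.003,0.05,0],1],
  [[0,0,0],[0.007,0.1,0],1],
  [[0,0,0],[0.011,0.15,0],1],
  [[0,0,0],[0.015,0.2016,0.0],1],
  [[0,0,0],[0.015,0.2016,0.03],1],
  [[0,0,0],[0.015,0.2016,0.08],1],
  [[0,0,0],[0.015,0.2016,0.12],1],
  [[0,0,0],[0.015,0.2016,0.14],1],
  [[0,0,0],[0.015,0.2016,0.145],1],
  [[0,0,0],[0.015,0.2016,0.145],1],
])

```text
time: 12.05
tool_pos: [483.5, -115.1, 31.8]
tcp_rot: [-180.0, 0.1, -2.0]
ft_force: [-0.2, -0.3, -0.7]
finger_gap: 85.5
```

Request:
jog_arm([
  [[0,0,0],[0,0,0],-1],
  [[0,0,0],[0,0,0],-1],
  [[0,0,0],[0,0,0],-1],
  [[0,0,0],[0,0,0],-1],
  [[0,0,0],[0,0,0],-1],
])

```text
time: 12.68
tool_pos: [485.1, -115.6, 34.0]
tcp_rot: [180.0, -0.1, -2.0]
ft_force: [-1.9, 1.8, 6.6]
finger_gap: 55.1
```

Run:
```python
from h import *
goto((484,-115,32,-2),(577,140,32,-2))
```

```text
turn z 0 shift m [0.084, -0.2581, 0.0] rows 4.3
```

Request:
jog_arm([
  [[0,0,0],[0,0,-0.02],-1],
  [[0,0,0],[0,0,-0.07],-1],
  [[0,0,0],[0,0,-0.11],-1],
  [[0,0,0],[0.0,-0.04,-0.12],-1],
  [[0,0,0],[0,-0.09,-0.12],-1],
  [[0,0,0],[0.01,-0.14,-0.12],-1],
  [[0,0,0],[0.045,-0.18,-0.12],-1],
  [[0,0,0],[0.07,-0.22,-0.12],-1],
  [[0,0,0],[0.084,-0.2581,-0.12],-1],
  [[0,0,0],[0.084,-0.2581,-0.1],-1],
  [[0,0,0],[0.084,-0.2581,-0.05],-1],
  [[0,0,0],[0.084,-0.2581,-0.015],-1],
])

```text
time: 14.18
tool_pos: [575.5, 138.9, 44.8]
tcp_rot: [180.0, 0.1, -2.0]
ft_force: [-0.1, -0.2, -1.6]
finger_gap: 55.1
```

Request:
jog_arm([
  [[0,0,0],[0,0,0.012],-1],
  [[0,0,0],[0,0,0.017],-1],
  [[0,0,0],[0,0,0.019],-1],
  [[0,0,0],[0,0,0.019],-1],
])

```text
time: 14.68
tool_pos: [578.1, 139.7, 29.8]
tcp_rot: [-180.0, -0.1, -2.0]
ft_force: [-2.1, -0.2, -0.6]
finger_gap: 55.1
```

Request:
jog_arm([
  [[0,0,0],[0,0,0.002],-1],
  [[0,0,0],[0,0,0.002],-1],
])

```text
time: 14.92
tool_pos: [578.3, 139.9, 29.0]
tcp_rot: [-180.0, -0.1, -2.0]
ft_force: [-5.0, -0.8, 12.4]
finger_gap: 55.0
```

Request:
jog_arm([
  [[0,0,0],[0,0,-0.001],-1],
  [[0,0,0],[0,0,-0.001],0.3],
  [[0,0,0],[0,0,-0.001],0.6],
  [[0,0,0],[0,0,-0.001],1],
  [[0,0,0],[0,0,-0.001],1],
  [[0,0,0],[0,0,-0.05],1],
  [[0,0,0],[0,0,-0.11],1],
  [[0,0,0],[0,0,-0.17],1],
  [[0,0,0],[0,0,-0.2],1],
  [[0,0,0],[0,0,-0.2],1],
])

```text
time: 16.18
tool_pos: [578.9, 140.0, 230.2]
tcp_rot: [-179.9, -0.4, -2.0]
ft_force: [-0.3, -0.1, -0.5]
finger_gap: 85.6
```

Run:
```python
from h import *
s=sense(); print(s["time"],s["tool_pos"],s["tcp_rot"],s["finger_gap"])
p,d=snapshot("side"); cv2.imwrite("pics/s4.png",p)
c=cam("wrist");p,d=snapshot("wrist"); cv2.imwrite("pics/w4.png",p)
P=cloud(c,d)
for n,lo,hi,ctr in(("box",80,100,(570,-115)),("timer",40,70,(577,140)),("jar",90,120,(476,87)),("mill",120,175,(478,192))):
    m=(d>0)&(P[...,2]>lo)&(P[...,2]<hi)&(np.hypot(P[...,0]-ctr[0],P[...,1]-ctr[1])<(110 if n=="box" else 40)); q=P[m]
    if len(q): print(n,len(q),((q.max(0)+q.min(0))/2).round(1),np.ptp(q,axis=0).round(0),cv2.minAreaRect(q[:,:2].astype(np.float32)))
p,d=snapshot("top"); c=cam("top"); P=cloud(c,d); cv2.imwrite("pics/t4.png",p)
m=(d>0)&(P[...,2]>80)&(P[...,2]<100)&(np.hypot(P[...,0]-570,P[...,1]+115)<110); print(cv2.minAreaRect(P[m][:,:2].astype(np.float32)))
```

```text
16.175 [578.89790647 139.99973222 230.24709114] [-179.92772446   -0.37017984   -2.01652711] 85.55905403627402
box 4669 [569.3 -69.8  87.1] [52. 75. 14.] ((569.7413330078125, -70.74063110351562), (75.4834976196289, 49.89585494995117), 87.66504669189453)
timer 2305 [578.4 139.3  52.1] [52. 56. 24.] ((578.4044799804688, 139.21575927734375), (55.6641960144043, 52.02833938598633), 88.61445617675781)
jar 2112 [476.2  85.6 102.1] [44. 45. 24.] ((476.3223876953125, 85.62177276611328), (44.180599212646484, 44.21389389038086), 85.24089050292969)
mill 3407 [478.7 190.7 145.8] [43. 49. 52.] ((479.4156799316406, 189.3336639404297), (49.235145568847656, 40.56953811645508), 70.7888412475586)
((569.3296508789062, -114.95362854003906), (167.081787109375, 50.157833099365234), 88.19316101074219)
```

View pics/w4.png

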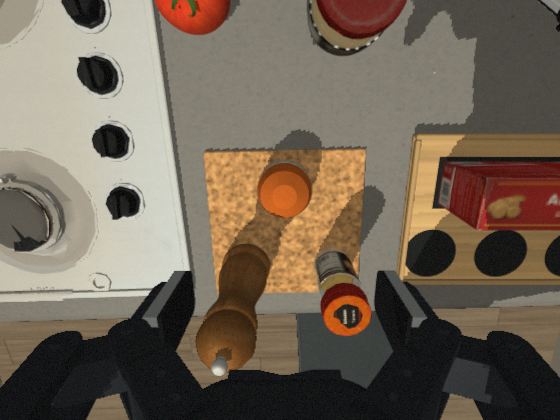

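View pics/s4.png

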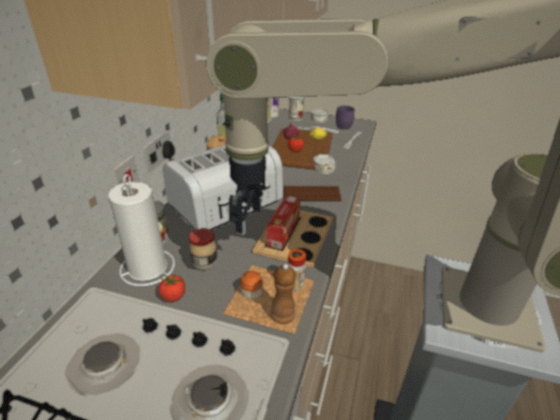

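Run:
```python
from h import *
goto((577,140,226,-2),(569.5,-115,190,88))
```

```text
turn z -90 shift m [0.0014, 0.2551, 0.036] rows 4.1
```

Request:
jog_arm([
  [[0,0,-10],[0,0.03,0],1],
  [[0,0,-20],[0,0.06,0],1],
  [[0,0,-30],[0,0.09,0],1],
  [[0,0,-40],[0.0,0.12,0],1],
  [[0,0,-50],[0.0,0.15,0],1],
  [[0,0,-60],[0.001,0.18,0],1],
  [[0,0,-70],[0.001,0.21,0.0],1],
  [[0,0,-80],[0.0014,0.24,0.01],1],
  [[0,0,-90],[0.0014,0.2551,0.036],1],
  [[0,0,-90],[0.0014,0.2551,0.036],1],
])

```text
time: 17.58
tool_pos: [566.6, -115.5, 185.7]
tcp_rot: [-179.5, -0.1, 87.8]
ft_force: [-0.7, -1.1, -0.1]
finger_gap: 85.3
```

Request:
jog_arm([
  [[0,0,0],[0,0,0.02],1],
  [[0,0,0],[0,0,0.07],1],
  [[0,0,0],[0,0,0.11],1],
  [[0,0,0],[0,0,0.127],1],
  [[0,0,0],[0,0,0.127],1],
  [[0,0,0],[0,0,0.127],1],
])

```text
time: 18.32
tool_pos: [570.9, -115.5, 65.3]
tcp_rot: [179.8, 0.0, 88.0]
ft_force: [0.4, 0.4, 1.1]
finger_gap: 85.3
```

Request:
jog_arm([
  [[0,0,0],[0,0,0],-1],
  [[0,0,0],[0,0,0],-1],
  [[0,0,0],[0,0,0],-1],
  [[0,0,0],[0,0,0],-1],
  [[0,0,0],[0,0,0],-1],
])

```text
time: 18.95
tool_pos: [570.5, -115.6, 64.8]
tcp_rot: [179.9, 0.0, 88.0]
ft_force: [-0.3, 0.3, 6.5]
finger_gap: 52.7
```

Run:
```python
from h import *
F=(569.5,-115,63,88)
for t in [(560,-115,133,88),(525,-130,133,88),(500,-170,133,78),(495,-210,133,68),(495,-250,133,58),(498,-290,133,48),(503,-330,133,38),(515,-355,133,28),(530,-362,133,20),(541.4,-363.1,133,17.3)]: goto(F,t)
```

```text
turn z 0 shift m [-0.0003, -0.0095, -0.07] rows 1.1
turn z 0 shift m [-0.0165, -0.0439, -0.07] rows 1.3
turn z 10 shift m [-0.0574, -0.0675, -0.07] rows 1.8
turn z 20 shift m [-0.0975, -0.0711, -0.07] rows 2.2
turn z 30 shift m [-0.1375, -0.0697, -0.07] rows 2.7
turn z 40 shift m [-0.1774, -0.0653, -0.07] rows 3.2
turn z 50 shift m [-0.2172, -0.059, -0.07] rows 3.8
turn z 60 shift m [-0.2418, -0.0461, -0.07] rows 4.1
turn z 68 shift m [-0.2482, -0.0309, -0.07] rows 4.2
turn z 70.7 shift m [-0.2489, -0.0194, -0.07] rows 4.1
```

Request:
jog_arm([
  [[0,0,0],[0,0,-0.03],-1],
  [[0,0,0],[0,-0.008,-0.07],-1],
  [[0,0,0],[-0.0165,-0.044,-0.07],-1],
  [[0,0,10],[-0.0574,-0.0675,-0.07],-1],
  [[0,0,20],[-0.0975,-0.0711,-0.07],-1],
  [[0,0,30],[-0.1375,-0.0697,-0.07],-1],
  [[0,0,40],[-0.1774,-0.0653,-0.07],-1],
  [[0,0,50],[-0.2172,-0.059,-0.07],-1],
  [[0,0,60],[-0.2418,-0.0461,-0.07],-1],
  [[0,0,68],[-0.2482,-0.0309,-0.07],-1],
  [[0,0,70.7],[-0.2489,-0.0194,-0.07],-1],
  [[0,0,70.7],[-0.2489,-0.0194,-0.07],-1],
])

```text
time: 20.45
tool_pos: [541.4, -363.3, 132.9]
tcp_rot: [-180.0, 0.0, 17.3]
ft_force: [0.6, -0.1, -0.5]
finger_gap: 52.3
```

Request:
jog_arm([
  [[0,0,0],[0,0,0.0],-1],
  [[0,0,0],[0,0,0.0],-1],
])

```text
time: 20.7
tool_pos: [540.8, -363.2, 133.3]
tcp_rot: [-180.0, 0.0, 17.3]
ft_force: [0.0, 0.3, -1.7]
finger_gap: 52.9
```

Run:
```python
from h import *
s=sense(); print(s["time"],s["tool_pos"],s["tcp_rot"],s["finger_gap"])
p,d=snapshot("top"); cv2.imwrite("pics/t5.png",p)
p,d=snapshot("wrist"); cv2.imwrite("pics/w5.png",p)
p,d=snapshot("side"); cv2.imwrite("pics/s5.png",p)
```

```text
20.7 [ 540.80945041 -363.18717055  133.2518021 ] [-1.79984264e+02  1.44430901e-02  1.73187169e+01] 52.8809919145179
```

View pics/t5.png

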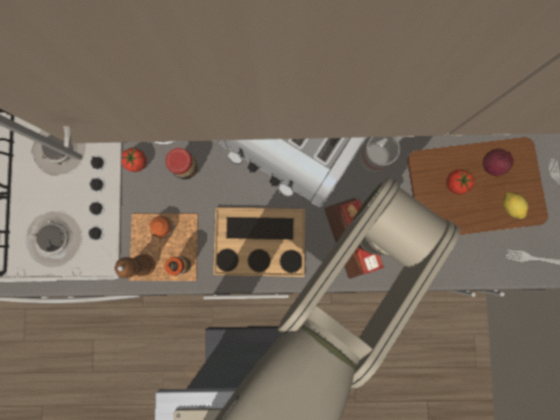

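View pics/w5.png

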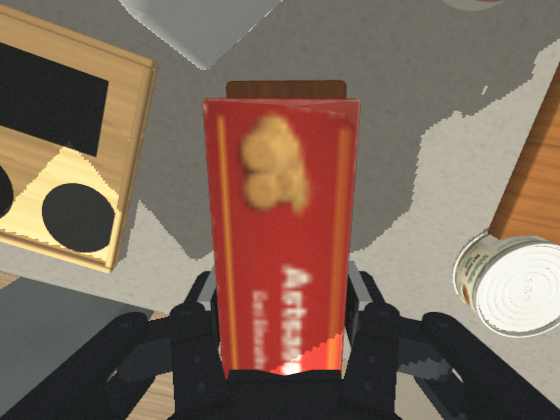

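Run:
```python
from h import *
c=cam("wrist")
b=onplane(c,np.array([227,346]),np.array([82,82]),12)
x=onplane(c,np.array([205,360]),np.array([99.5,98.5]),158)
a=np.radians(17.3);L=np.array([np.cos(a),np.sin(a)]);W=np.array([-np.sin(a),np.cos(a)])
for n,q,h in(("board",b,100),("box",x,84.5)):
    m=q[:,:2].mean(0)-h*L; print(n,q.round(1).tolist(),"ctr",m.round(1)); e=q[0]-q[1]; print(np.degrees(np.arctan2(e[1],e[0]))-90, np.hypot(*e[:2]))
```

```text
board [[620.9, -294.7, 12.0], [646.8, -377.9, 12.0]] ctr [ 538.4 -366. ]
17.270804790249485 87.14350869108034
box [[610.1, -316.5, 158.0], [624.4, -361.6, 158.0]] ctr [ 536.6 -364.2]
17.616485588361087 47.2976364808953
```

Request:
jog_arm([
  [[0,0,0],[0,0,0.02],-1],
  [[0,0,0],[0,0,0.045],-1],
  [[0,0,0],[0,0,0.06],-1],
  [[0,0,0],[0,0,0.066],-1],
  [[0,0,0],[0,0,0.067],-1],
  [[0,0,0],[0,0,0.067],-1],
])

```text
time: 21.6
tool_pos: [541.4, -363.5, 66.8]
tcp_rot: [180.0, -0.0, 17.3]
ft_force: [-2.7, 2.0, 3.4]
finger_gap: 52.9
```

Request:
jog_arm([
  [[0,0,0],[0,0,0],0.1],
  [[0,0,0],[0,0,0],0.6],
  [[0,0,0],[0,0,0],1],
  [[0,0,0],[0,0,0],1],
  [[0,0,0],[0,0,0],1],
  [[0,0,0],[0,0,-0.03],1],
  [[0,0,0],[0,0,-0.08],1],
  [[0,0,0],[0,0,-0.14],1],
  [[0,0,0],[0,0,-0.16],1],
  [[0,0,0],[0,0,-0.16],1],
])

```text
time: 22.85
tool_pos: [542.2, -364.1, 228.5]
tcp_rot: [179.8, -0.1, 17.3]
ft_force: [-0.1, 0.5, -0.5]
finger_gap: 85.5
```

Run:
```python
from h import *
s=sense(); print(s["time"],s["tool_pos"],s["tcp_rot"],s["finger_gap"])
c=cam("wrist");p,d=snapshot("wrist"); cv2.imwrite("pics/w6.png",p); P=cloud(c,d)
m=(d>0)&(P[...,2]>82)&(P[...,2]<102)&(np.hypot(P[...,0]-541,P[...,1]+363)<100); print(cv2.minAreaRect(P[m][:,:2].astype(np.float32)),P[m][:,2].mean())
goto((541.4,-363.1,226,17.3),(577,140,226,-2))
goto((541.4,-363.1,226,17.3),(485,-200,226,-2))
```

```text
22.85 [ 542.22133906 -364.07707405  228.49372255] [ 1.79802735e+02 -1.36209183e-01  1.72857244e+01] 85.49207017596707
((537.8511962890625, -364.46929931640625), (166.6354217529297, 49.895076751708984), 17.176435470581055) 93.4823337620933
turn z 19.3 shift m [0.1836, -0.4698, 0.0] rows 8.1
turn z 19.3 shift m [-0.0053, -0.1725, 0.0] rows 2.8
```

View pics/w6.png

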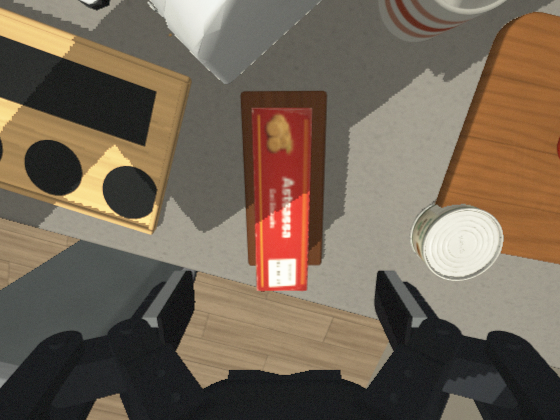

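Request:
jog_arm([
  [[0,0,5],[0.018,-0.047,0],1],
  [[0,0,10],[0.039,-0.1,0],1],
  [[0,0,15],[0.061,-0.157,0],1],
  [[0,0,19.3],[0.084,-0.215,0],1],
  [[0,0,19.3],[0.107,-0.273,0],1],
  [[0,0,19.3],[0.129,-0.331,0],1],
  [[0,0,19.3],[0.152,-0.389,0],1],
  [[0,0,19.3],[0.173,-0.443,0],1],
  [[0,0,19.3],[0.1836,-0.4698,0],1],
  [[0,0,19.3],[0.1836,-0.4698,0.02],1],
  [[0,0,19.3],[0.1836,-0.4698,0.07],1],
  [[0,0,19.3],[0.1836,-0.4698,0.08],1],
])

```text
time: 24.4
tool_pos: [572.6, 138.0, 139.2]
tcp_rot: [179.9, 0.6, -2.1]
ft_force: [-0.8, 0.9, -0.2]
finger_gap: 85.5
```

Request:
jog_arm([
  [[0,0,0],[0,0,0.04],1],
  [[0,0,0],[0,0,0.09],1],
  [[0,0,0],[0,0,0.115],1],
  [[0,0,0],[0,0,0.119],1],
  [[0,0,0],[0,0,0.119],1],
  [[0,0,0],[0,0,0.119],1],
])

```text
time: 25.15
tool_pos: [578.5, 139.8, 29.3]
tcp_rot: [-180.0, -0.2, -2.0]
ft_force: [0.8, -0.1, -0.6]
finger_gap: 85.6
```

Request:
jog_arm([
  [[0,0,0],[0,0,0],-1],
  [[0,0,0],[0,0,0],-1],
  [[0,0,0],[0,0,0],-1],
  [[0,0,0],[0,0,0],-1],
  [[0,0,0],[0,0,0],-1],
])

```text
time: 25.78
tool_pos: [577.9, 140.0, 28.8]
tcp_rot: [-180.0, -0.1, -2.0]
ft_force: [-1.8, 0.8, 6.7]
finger_gap: 55.4
```

Request:
jog_arm([
  [[0,0,0],[0,0,-0.03],-1],
  [[0,0,0],[0,0,-0.08],-1],
  [[0,0,0],[0,0.01,-0.125],-1],
  [[0,0,0],[0,0.05,-0.125],-1],
  [[0,0,0],[-0.01,0.1,-0.125],-1],
  [[0,0,0],[-0.03,0.15,-0.125],-1],
  [[0,0,0],[-0.06,0.2,-0.125],-1],
  [[0,0,0],[-0.08,0.245,-0.125],-1],
  [[0,0,0],[-0.084,0.2581,-0.12],-1],
  [[0,0,0],[-0.084,0.2581,-0.08],-1],
  [[0,0,0],[-0.084,0.2581,-0.035],-1],
  [[0,0,0],[-0.084,0.2581,-0.015],-1],
])

```text
time: 27.28
tool_pos: [482.3, -114.0, 39.3]
tcp_rot: [-179.9, 0.2, -2.0]
ft_force: [-0.2, 0.9, -1.2]
finger_gap: 54.9
```

Request:
jog_arm([
  [[0,0,0],[0,0,0.007],-1],
  [[0,0,0],[0,0,0.01],-1],
  [[0,0,0],[0,0,0.01],-1],
  [[0,0,0],[0,0,0.01],-1],
])

```text
time: 27.78
tool_pos: [485.2, -115.1, 33.8]
tcp_rot: [180.0, -0.1, -2.0]
ft_force: [-2.8, 2.7, 6.3]
finger_gap: 54.8
```

Contact at the same pose as the original grasp; release and go to the spice jar.

Run:
```python
from h import *
goto((484,-115,32,-2),(476,87,182,-2))
```

```text
turn z 0 shift m [-0.015, -0.2016, -0.15] rows 4.0
```

Request:
jog_arm([
  [[0,0,0],[0,0,0],0.1],
  [[0,0,0],[0,0,0],0.6],
  [[0,0,0],[0,0,0],1],
  [[0,0,0],[0,0,0],1],
  [[0,0,0],[0,0,-0.03],1],
  [[0,0,0],[0,0,-0.08],1],
  [[0,0,0],[0,0,-0.14],1],
  [[0,0,0],[-0.003,-0.03,-0.16],1],
  [[0,0,0],[-0.006,-0.08,-0.16],1],
  [[0,0,0],[-0.01,-0.135,-0.16],1],
  [[0,0,0],[-0.015,-0.185,-0.16],1],
  [[0,0,0],[-0.015,-0.2016,-0.16],1],
])

```text
time: 29.28
tool_pos: [475.6, 89.1, 192.3]
tcp_rot: [-180.0, -0.0, -1.9]
ft_force: [-0.0, -0.7, -0.0]
finger_gap: 85.2
```

Run:
```python
from h import *
s=sense(); print(s["time"],s["tool_pos"],s["finger_gap"])
p,d=snapshot("top"); c=cam("top"); P=cloud(c,d); cv2.imwrite("pics/t7.png",p)
for n,lo,hi,ctr in(("timer",40,80,(485,-114)),):
    m=(d>0)&(P[...,2]>lo)&(P[...,2]<hi)&(np.hypot(P[...,0]-ctr[0],P[...,1]-ctr[1])<40); q=P[m]
    if len(q): print(n,len(q),q.mean(0).round(1),np.ptp(q,axis=0).round(0))
c=cam("wrist");p,d=snapshot("wrist"); cv2.imwrite("pics/w7.png",p)
```

```text
29.275 [475.64639511  89.14425404 192.29353573] 85.1541021027273
timer 388 [ 485.8 -114.6   59.5] [54. 54. 30.]
```

View pics/w7.png

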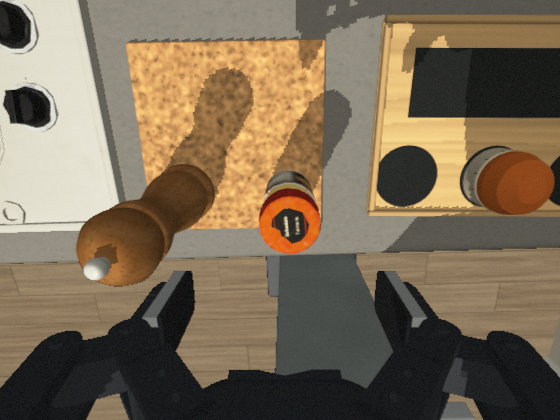

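Request:
jog_arm([
  [[0,0,0],[0,0,0.01],0.7],
  [[0,0,0],[0,0,0.05],0.7],
  [[0,0,0],[0,0,0.085],0.7],
  [[0,0,0],[0,0,0.094],0.7],
  [[0,0,0],[0,0,0.094],0.7],
  [[0,0,0],[0,0,0.094],0.7],
  [[0,0,0],[0,0,0.094],-1],
  [[0,0,0],[0,0,0.094],-1],
  [[0,0,0],[0,0,0.094],-1],
  [[0,0,0],[0,0,0.094],-1],
  [[0,0,0],[0,0,0.094],-1],
  [[0,0,0],[0,0,0.094],-1],
])

```text
time: 30.88
tool_pos: [477.1, 86.9, 99.7]
tcp_rot: [-180.0, -0.1, -2.0]
ft_force: [-0.3, -1.3, 5.2]
finger_gap: 43.8
```

Request:
jog_arm([
  [[0,0,0],[0,0,-0.04],-1],
  [[0,0,0],[0,0,-0.09],-1],
  [[0,0,0],[0.002,0.03,-0.095],-1],
  [[0,0,0],[0.005,0.08,-0.095],-1],
  [[0,0,0],[0.008,0.135,-0.095],-1],
  [[0,0,0],[0.01,0.19,-0.095],-1],
  [[0,0,0],[0.013,0.24,-0.095],-1],
  [[0,0,0],[0.015,0.28,-0.095],-1],
  [[0,0,0],[0.015,0.2872,-0.09],-1],
  [[0,0,0],[0.015,0.2872,-0.06],-1],
  [[0,0,0],[0.015,0.2872,-0.025],-1],
  [[0,0,0],[0.015,0.2872,-0.01],-1],
])

```text
time: 32.38
tool_pos: [479.5, -199.2, 105.7]
tcp_rot: [-179.9, 0.2, -2.0]
ft_force: [-0.5, -0.0, -0.8]
finger_gap: 43.3
```

Request:
jog_arm([
  [[0,0,0],[0,0,0.004],-1],
  [[0,0,0],[0,0,0.005],-1],
  [[0,0,0],[0,0,0.005],-1],
  [[0,0,0],[0,0,0.005],-1],
])

```text
time: 32.88
tool_pos: [481.9, -200.4, 104.6]
tcp_rot: [-180.0, -0.1, -2.0]
ft_force: [-1.7, 2.6, 6.7]
finger_gap: 43.5
```

Request:
jog_arm([
  [[0,0,0],[0,0,0],0.1],
  [[0,0,0],[0,0,0],0.6],
  [[0,0,0],[0,0,0],1],
  [[0,0,0],[0,0,0],1],
  [[0,0,0],[0,0,-0.03],1],
  [[0,0,0],[0,0,-0.08],1],
  [[0,0,0],[0,0,-0.12],1],
  [[0,0,0],[-0.002,-0.05,-0.12],1],
  [[0,0,0],[-0.005,-0.11,-0.12],1],
  [[0,0,0],[-0.008,-0.17,-0.12],1],
  [[0,0,0],[-0.011,-0.23,-0.12],1],
  [[0,0,0],[-0.0167,-0.29,-0.12],1],
])

```text
time: 34.38
tool_pos: [474.2, 91.4, 223.5]
tcp_rot: [-180.0, -0.0, -2.0]
ft_force: [1.6, -0.6, -0.1]
finger_gap: 85.4
```

Request:
jog_arm([
  [[0,0,0],[0,-0.05,0],1],
  [[0,0,0],[0,-0.1022,0],1],
  [[0,0,0],[0,-0.1022,0.01],1],
  [[0,0,0],[0,-0.1022,0.05],1],
  [[0,0,0],[0,-0.1022,0.075],1],
  [[0,0,0],[0,-0.1022,0.082],1],
  [[0,0,0],[0,-0.1022,0.082],1],
  [[0,0,0],[0,-0.1022,0.082],1],
])

```text
time: 35.38
tool_pos: [479.1, 191.7, 142.8]
tcp_rot: [-180.0, -0.1, -2.0]
ft_force: [0.4, -0.0, 0.1]
finger_gap: 85.5
```

Request:
jog_arm([
  [[0,0,0],[0,0,0],-1],
  [[0,0,0],[0,0,0],-1],
  [[0,0,0],[0,0,0],-1],
  [[0,0,0],[0,0,0],-1],
  [[0,0,0],[0,0,0],-1],
  [[0,0,0],[0,0,0],-1],
])

```text
time: 36.12
tool_pos: [478.8, 192.0, 142.5]
tcp_rot: [-180.0, -0.1, -2.0]
ft_force: [-1.0, -0.9, 5.6]
finger_gap: 46.2
```

Request:
jog_arm([
  [[0,0,0],[0,0,-0.03],-1],
  [[0,0,0],[0,0,-0.06],-1],
  [[0,0,0],[0.002,0.03,-0.065],-1],
  [[0,0,0],[0.006,0.08,-0.065],-1],
  [[0,0,0],[0.009,0.13,-0.065],-1],
  [[0,0,0],[0.012,0.18,-0.065],-1],
  [[0,0,0],[0.0147,0.212,-0.065],-1],
  [[0,0,0],[0.0147,0.22,-0.06],-1],
  [[0,0,0],[0.0147,0.22,-0.035],-1],
  [[0,0,0],[0.0147,0.22,-0.015],-1],
  [[0,0,0],[0.0147,0.22,-0.007],-1],
  [[0,0,0],[0.0147,0.22,-0.007],-1],
])

```text
time: 37.62
tool_pos: [485.1, -28.1, 148.3]
tcp_rot: [180.0, -0.0, -2.0]
ft_force: [0.1, -0.9, -2.5]
finger_gap: 46.4
```

Request:
jog_arm([
  [[0,0,0],[0,0,0.002],-1],
  [[0,0,0],[0,0,0.002],-1],
  [[0,0,0],[0,0,0.002],-1],
])

```text
time: 38.0
tool_pos: [485.9, -28.4, 147.7]
tcp_rot: [180.0, -0.1, -2.0]
ft_force: [-1.9, 0.1, 5.8]
finger_gap: 46.9
```

Contact. Release, rise and move aside toward the robot/over the mat for a clear look.

Request:
jog_arm([
  [[0,0,0],[0,0,0],0.1],
  [[0,0,0],[0,0,0],0.6],
  [[0,0,0],[0,0,0],1],
  [[0,0,0],[0,0,0],1],
  [[0,0,0],[0,0,-0.03],1],
  [[0,0,0],[0,0,-0.08],1],
  [[0,0,0],[0,0,-0.13],1],
  [[0,0,0],[0,-0.05,-0.13],1],
  [[0,0,0],[0,-0.1,-0.13],1],
  [[0,0,0],[0,-0.15,-0.13],1],
  [[0,0,0],[0,-0.2,-0.13],1],
  [[0,0,0],[0,-0.2,-0.13],1],
])

```text
time: 39.5
tool_pos: [491.5, 174.4, 275.9]
tcp_rot: [-180.0, 0.0, -1.8]
ft_force: [0.2, -0.3, 0.6]
finger_gap: 85.1
```

Run:
```python
from h import *
s=sense(); print(s["time"],s["tool_pos"],s["finger_gap"])
p,d=snapshot("top"); c=cam("top"); cv2.imwrite("pics/t9.png",p)
q0=np.load("pics/top0d.npy")
for tag,dd in(("start",q0),("now",d)):
  P=cloud(c,dd)
  for n,lo,hi,ctr in(("mill",125,175,(486,-28)),("timer",40,80,(485,-114)),("jar",95,130,(481,-199)),("box",82,105,(540,-364)),("storage",90,110,(738,79)),("tin",28,50,(541,-567))):
    m=(dd>0)&(P[...,2]>lo)&(P[...,2]<hi)&(np.hypot(P[...,0]-ctr[0],P[...,1]-ctr[1])<(95 if n=="box" else 45)); q=P[m]
    if len(q): print(tag,n,len(q),q.mean(0).round(1), cv2.minAreaRect(q[:,:2].astype(np.float32)) if n=="box" else "")
p,d=snapshot("side"); cv2.imwrite("pics/s9.png",p)
```

```text
39.5 [491.48276136 174.38534763 275.94555764] 85.05429395265595
start mill 364 [485.7 -30.2 157.1] 
start timer 386 [ 485.2 -114.7   59.7] 
start jar 274 [ 481.7 -199.7  115.8] 
start storage 557 [738.2  78.7 100.5] 
start tin 909 [ 541.3 -567.2   36.6] 
now mill 361 [482.5 -29.9 156.8] 
now timer 387 [ 485.7 -114.6   59.9] 
now jar 275 [ 482.1 -199.4  115.8] 
now box 1377 [ 538.2 -360.2   92.6] ((538.8798828125, -360.8818054199219), (166.96263122558594, 50.23258972167969), 17.202728271484375)
now storage 556 [738.3  78.8 100.6] 
now tin 906 [ 541.4 -567.2   36.5]
```

View pics/t9.png

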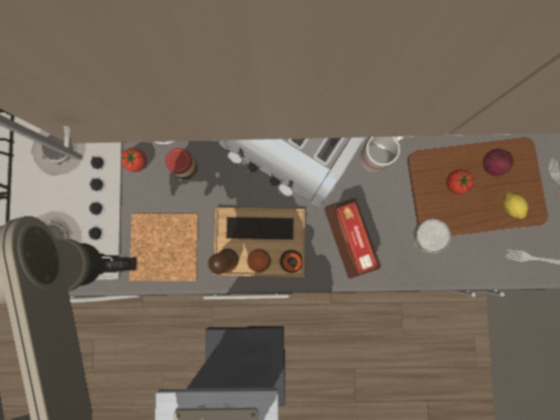

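View pics/s9.png

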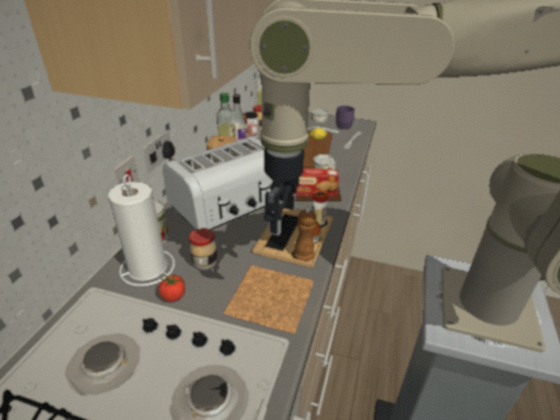

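Run:
```python
from bench import *
print(hand_in())
```

```text
the job is handed in; nothing more can be done
None
```

I moved the mill, spice jar and timer to the cork mat, then set the biscuit box upright and lengthwise on the serving board. After that I put the three back on their own pads. I handed in just after 39.5 s; no verdict is reported.

The last overhead check, with the arm clear of everything:
- **Mill, jar, timer:** all upright, about 3.2 mm (mill), 0.5 mm (jar) and 0.5 mm (timer) from where they started.
- **Biscuit box:** about 3 mm from the board's centre and within about 0.1° of its long axis. The wrist camera, just after placing, gave about 2 mm.
- **Flat tin and storage jar:** unmoved, within 0.2 mm.

No check failed. The overhead and wrist cameras disagreed by a few millimetres on absolute positions, roughly the stated 2 mm calibration error of each.

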